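# Sweep the loose tin lids into the lid guide and shut its gate

### The arm

A 7-joint arm with a two-finger parallel gripper is mounted at the origin on a cart in front of the work surface, level with it; the furniture and walls round the work are solid. World frame = base frame: x ahead of the robot, y to its left, z up, the work surface at z = 0. Lengths are in m, angles in rad, forces in N, time in s.
With the tool pointing down it reaches from about 0.4 to 0.85 m from the base axis. Payload 6.9 kg.
Tool frame: the origin (TCP) lies between the finger pads; the fingertips stand ahead of it and the grasp point (between the pads) is the TCP (ctrl.tip_extent is the z of the fingertips in the tool frame, in m); z points along the fingers, y is the line along which they close (so a half turn about z gives the same grasp; the last joint's range is limited). The gripper opens to 85 mm and grips with 20 to 120 N. Pads are 22 mm wide; open, the fingers measure 114 mm over their backs; the gripper's body (76 mm by 85 mm) begins 54 mm behind the grasp point. The pads swing forward as they close: fully open they stand 13 mm farther back than shut.
Start: joints at [-1.093, 0.507, -0.238, 1.5, 0.126, 1.149, -0.155], TCP at [0.227, 0.582, 0.25] pointing down, gripper open.
Joint ranges: [-3.08, 3.08], [-0.24, 2.05], [-1.43, 1.35], [0, 2.5], [-1.52, 4.66], [0.17, 1.96], [-2.89, 2.89]. Speed limits (rad/s): [2.39, 2.39, 3.14, 3.14, 3.14, 3.14, 3.14].

### API

Orientations are given as [roll, pitch, yaw] about the fixed x, y, z axes, in that order (R = Rz(yaw) Ry(pitch) Rx(roll)).
In Python, from workcell import ctrl gives the robot as it stands.
- The arm moves only by the shell command python3 inch.py [FORCE], which reads ROWS from standard input. ROWS is a JSON list that holds a single list of rows (three levels of brackets), with 1 to 5 rows, each of 7 numbers: a rotation vector rx, ry, rz in rad, then dx, dy, dz in m, then the opening from 0.0 (shut) to 1.0 (fully open); each row is the pose to reach, as a shift and turn from the pose commanded when the command began, along the tool's axes at that moment; what a row does not reach only later rows make up. A row lasts 1/10 s, in which the tool goes at most 0.05 m and 0.15 rad, less where a joint would pass 70% of its speed; a pose out of reach is approached as far as the arm can. The fingers move at their own pace and stop on an object; FORCE is the grip in N (left out, the last holds). Time passes only in rows, so rows that do not move let the fingers close. It prints the time, the measured TCP pose, the force, the opening and the grip force at its end. Input that does not fit is refused with a message, and nothing moves.
- ctrl.get_obs(): the state, without advancing time (a new reading comes with each control period).
- ctrl.camera(name): name is "side" or "top"; returns the picture (400x640x3 uint8, red, green, blue); there is no depth.
- ctrl.camera_model(name): a dict with "fx", "fy", "cx", "cy" (pixels), "dist_coeffs" ([k1, k2, p1, p2, k3] as OpenCV has them; the pictures are not rectified), "extrinsics" (4x4, takes a point from camera to world coordinates). Camera axes: x right, y down, z forward; pixel columns grow to the right and rows downward; lengths in m; the calibration is good to about 2 mm. A picture is of the moment at which its call begins. camera_model takes no time and is no camera call.
- ctrl.finish_job(): hands the job in; it is judged then, once.
The state is a dict: "time": time; "q": joint angles; "dq": joint speeds; "joint_efforts": joint torques, N m; "tcp_pos": TCP position; "orientation": TCP orientation; "force": force on the tool from outside, world axes, zero at the start; "ft_torque": the same for the moment, N m; "gripper_width": opening from 0.0 (shut) to 1.0 (fully open); "grip_force": force on a finger pad.
Only numpy, scipy, OpenCV 4.12 (cv2) and the standard library are available. Lean on these libraries where they do the work, as an engineer would, in place of code of your own. Each camera call takes 0.05 s, during which the arm holds its last target. There are 200 camera calls.

### The job

Load the lid guide for the next batch of sample tins: with the fingertips, sweep the three loose grey tin lids over the mat and single file into the lane of the aluminium guide, all the way to its end stop, then swing the gate with the red knob fully shut behind them. Only push, gently: keep the lids flat on the mat, never pinch, lift or carry them, and leave the roll of tape and all the other things around where they are.

Things in the scene. Friction and masses are not known exactly. Their poses are not given: they have to be found in the camera images.
- lid_a: shallow round grey press lid of a sample tin, lying flat, loose, 30 g: diameter 57 mm, height 10 mm, solid for contact. Origin: centre of its underside (on the mat); z up; round, so its yaw means nothing. One of three alike. At the start it lies on the open mat beyond the mouth of the lid guide, to the robot's left of it.
- lid_b: as lid_a
- lid_c: as lid_a
- lid_guide: aluminium lid guide screwed down on the mat, does not move. A straight lane 62 mm wide between two rails 3 mm thick and 16 mm high; end stop equally high; no floor (lids slide on the mat), open above and at the mouth. Origin: mat level, lane centre line, inner face of the end stop; y runs along the lane to the mouth, x across it, z up. Lids pushed home lie at about y = 28, 85, 142 mm
- guide_mouth (a point): lane centre line at the mouth, mat level, 188 mm from the end stop (guide frame x 0, y 188 mm); lids enter past here towards the guide's -y. The +x rail ends at y 170 mm, by the gate's pivot; the -x rail at y 190 mm. Outside the rails lie screwed feet 18 mm wide, 3 mm thick
- wing_tip (a point): outer end, at mat level, of the fixed wing (16 mm high, 3 mm thick) that continues the -x rail outward at 32 degrees as a funnel; guide frame x -64, y 239 mm. Rails, wing, stop and gate are polished: lids slip along them (friction about 0.15, on the mat 0.6)
- gate (a joint): gate hinge, rad, upright axis at point gate_pivot. 0 = fully shut: arm square across the lane, pointing to the guide's -x, against its own stop, inner face 176 mm from the end stop. Grows as it opens: at 1.57 the arm points to the guide's +y, out of the mouth; 2.1 is the open stop. Starts open (1.75 to 2.1). Slight friction, about 0.4 N at the knob; stays where left
- gate_pivot (a point): axis of the gate at mat level; guide frame x 41, y 178.5 mm. The gate's arm is a steel bar centred on the axis, 5 mm thick, reaching 66 mm from it, 6 to 19 mm above the mat; the pivot's head is 27 mm high. Push the arm's outer side, away from the lane, to shut it
- gate_knob (a point): middle of the red knob on top of the gate's arm, 56 mm from the pivot, 32 mm above the mat; the knob is 13 mm in diameter, its top 39 mm above the mat
- bench_mat: dark green rubber mat, fixed to the bench, 275 x 700 x 3 mm: the lids and the guide stand on it. Origin: centre of its underside on the bench, so its top is at z = 3 mm; long side along y, with a thin printed border and grid. Beyond its right far corner stands a solid tester with a thick column 0.8 m high, at about x 0.70, y -0.30 m: keep the arm clear of it
- tape_roll: roll of beige masking tape lying flat, 80 mm in diameter, 19 mm high; to be left alone. Origin: centre of its underside.
- steel_block: steel block 44 x 44 x 42 mm; to be left alone. Origin: centre of its underside.
- pigment_jar: glass jar of pink pigment with a grey cap, 51 mm in diameter, 70 mm high; to be left alone. Origin: centre of its underside.
- amber_bottle: amber glass bottle with a black cap, 68 mm in diameter, 186 mm high; to be left alone. Origin: centre of its underside.
- closed_tin: closed brown and gold paint tin, 70 mm in diameter, 82 mm high; to be left alone. Origin: centre of its underside.
- sample_tin_05: open white sample tin, 70 mm in diameter, 78 mm high, beyond the guide's stop; to be left alone. Origin: centre of its underside.
- sample_tin_13: open white sample tin like sample_tin_05, beyond the guide's stop; to be left alone. Origin: centre of its underside.
- sample_tin_15: open white sample tin like sample_tin_05, on the far side of the guide; to be left alone. Origin: centre of its underside.

How it is judged:
By the outcome, as a careful person would: the job done as asked, in the order asked, and still so for the second after the job is handed in, with the robot touching nothing.
It also fails if it takes over 70 s, if anything falls off the work surface, if the arm or the gripper's body presses on something with over 40 N, if the wrist force passes 120 N, or if a joint passes its speed limit or range.

## Working session

There is one attempt and no reset: what is moved stays moved. The work goes in short steps, Python scripts to look and compute and a shell command to move; the robot and the scene stay as the last step left them, time stands still between calls to the robot, and variables do not carry over. Pictures are saved under pics/ and viewed, at most 10 in all, crops included, and the job is handed in when it is done.

```bash
ls; mkdir -p pics
python3 - <<'E'
from workcell import ctrl
import cv2
for n in("side","top"):
    cv2.imwrite(f"pics/{n}0.png",ctrl.camera(n)[:,:,::-1]); print(n,ctrl.camera_model(n))
print(ctrl.get_obs(),ctrl.tip_extent)
E
```

```text
inch.py
pics
workcell.py
side {'fx': 451.6415949378396, 'fy': 451.6415949378396, 'cx': 322.86257844149316, 'cy': 197.28067369693278, 'dist_coeffs': array([-0.03300834,  0.        ,  0.        ,  0.        ,  0.        ]), 'extrinsics': array([[ 0.89923978, -0.24499686,  0.36241462,  0.08675073],
       [-0.43708211, -0.53743634,  0.72119443, -1.02118684],
       [ 0.01808441, -0.80693167, -0.59036788,  0.88347695],
       [ 0.        ,  0.        ,  0.        ,  1.        ]])}
top {'fx': 371.4336975306621, 'fy': 371.4336975306621, 'cx': 326.3188187401488, 'cy': 202.03429773431617, 'dist_coeffs': array([-0.02467577,  0.        ,  0.        ,  0.        ,  0.        ]), 'extrinsics': array([[ 0.02272416, -0.98685953,  0.15997462,  0.40822992],
       [-0.99970044, -0.02097533,  0.0126123 , -0.02329152],
       [-0.00909105, -0.1602133 , -0.98704055,  0.99221108],
       [ 0.        ,  0.        ,  0.        ,  1.        ]])}
{'time': 0.1, 'q': array([-1.09349617,  0.50824295, -0.2375398 ,  1.50103975,  0.12568276,
        1.14886587, -0.15479176]), 'dq': array([ 0.00156702, -0.00271403, -0.00220967, -0.00155635, -0.00029306,
       -0.0006438 ,  0.00096291]), 'joint_efforts': array([-5.93805496e-03, -6.21836972e+01, -2.19488226e+00, -2.50206828e+01,
        1.25948861e-02,  7.82035146e-03, -3.06295738e-05]), 'tcp_pos': array([0.22696523, 0.58188989, 0.24952118]), 'orientation': array([-3.14002285e+00,  6.13517951e-06,  2.76981343e+00]), 'force': array([-0.78660345, -0.07070032, -0.07198902]), 'ft_torque': array([-0.02029781,  0.00038394, -0.0025642 ]), 'grip_force': 0.0, 'gripper_width': 1.0029967271750508} 0.019
```
View pics/top0.png

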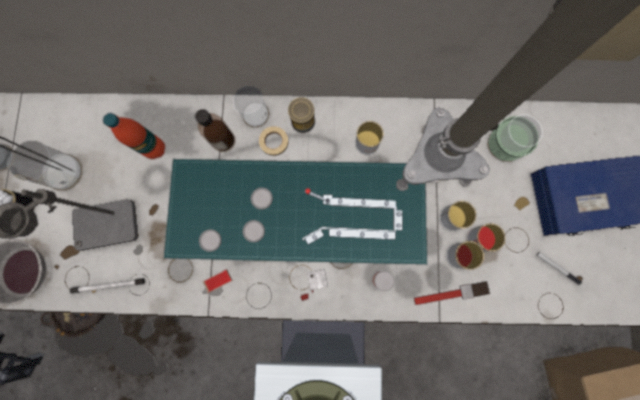

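View pics/side0.png

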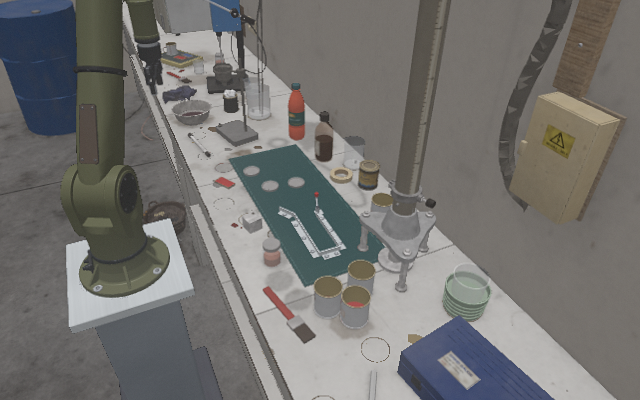

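The top view shows the lids at about (261,198), (253,231) and (210,240), the guide from (305,237) to (400,215) with its mouth to the left, and the red knob at (307,191). The side view shows the lids at about (252,171), (296,183) and (270,186), and the knob at (317,195).

Create h.py:
```python
import numpy as np, cv2
from workcell import ctrl
M={n:ctrl.camera_model(n) for n in("side","top")}
def ray(n,uv):
    m=M[n];K=np.array([[m['fx'],0,m['cx']],[0,m['fy'],m['cy']],[0,0,1]])
    p=cv2.undistortPoints(np.array(uv,float).reshape(-1,1,2),K,m['dist_coeffs']).reshape(-1,2)
    E=m['extrinsics'];return E[:3,3],np.c_[p,np.ones(len(p))]@E[:3,:3].T
def plane(n,uv,z):
    o,d=ray(n,uv);return o+d*((z-o[2])/d[:,2])[:,None]
def tri(a,b):   # top uv, side uv -> point, gap
    o1,d1=ray("top",[a]);o2,d2=ray("side",[b]);d1,d2=d1[0],d2[0]
    s=np.linalg.lstsq(np.c_[d1,-d2],o2-o1,rcond=None)[0]
    p,q=o1+s[0]*d1,o2+s[1]*d2;return (p+q)/2,np.linalg.norm(p-q)
def proj(n,P):
    m=M[n];K=np.array([[m['fx'],0,m['cx']],[0,m['fy'],m['cy']],[0,0,1]]);W=np.linalg.inv(m['extrinsics'])
    return cv2.projectPoints(np.array(P,float).reshape(-1,3),cv2.Rodrigues(W[:3,:3])[0],W[:3,3],K,m['dist_coeffs'])[0].reshape(-1,2)
def blobs(mask,lo=5,hi=5000):
    n,l,s,c=cv2.connectedComponentsWithStats(mask.astype(np.uint8))
    return [(c[i].round(1),s[i]) for i in range(1,n) if lo<s[i,4]<hi]
```

Run:
```python
from h import *
for n in("top","side"):
    im=cv2.imread(f"pics/{n}0.png");h=cv2.cvtColor(im,cv2.COLOR_BGR2HSV)
    mat=((h[...,0]>75)&(h[...,0]<100)&(h[...,1]>90)).astype(np.uint8)
    c=max(cv2.findContours(mat,0,2)[0],key=cv2.contourArea);hull=np.zeros_like(mat);cv2.fillPoly(hull,[cv2.convexHull(c)],1)
    print(n,"mat",cv2.boxPoints(cv2.minAreaRect(c)).round().tolist() if n=="top" else cv2.approxPolyDP(cv2.convexHull(c),6,True).reshape(-1,2).tolist())
    b=(h[...,1]<70)&(h[...,2]>100)&(hull>0)
    for c,s in blobs(b,15): print("grey",c,s,plane(n,[c],.013).round(3))
    r=((h[...,0]<8)|(h[...,0]>172))&(h[...,1]>120)&(h[...,2]>80)&(hull>0)
    for c,s in blobs(r,2): print("red",c,s)
    big=cv2.resize(im[150:275,200:420] if n=="top" else im[140:290,225:385],None,fx=3.6,fy=3.6,interpolation=cv2.INTER_CUBIC);cv2.imwrite(f"pics/{n}0c.png",big)
```

```text
top mat [[167.0, 256.0], [169.0, 160.0], [423.0, 165.0], [422.0, 261.0]]
grey [409.1 177. ] [403 168  16  16 111] [[ 0.64  -0.233  0.013]]
grey [401.8 187.3] [398 184   9   7  34] [[ 0.611 -0.213  0.013]]
grey [261.1 198. ] [251 188  21  21 369] [[0.574 0.164 0.013]]
grey [357.2 219.2] [ 302  192  101   53 1989] [[ 0.523 -0.094  0.013]]
grey [253.  230.7] [242 220  23  23 387] [[0.486 0.181 0.013]]
grey [209.3 240.1] [199 229  22  23 396] [[0.459 0.296 0.013]]
red [307.4 190.7] [306 189   4   5  17]Traceback (most recent call last):
  File "<stdin>", line 5, in <module>
ValueError: max() iterable argument is empty
```

View pics/top0c.png

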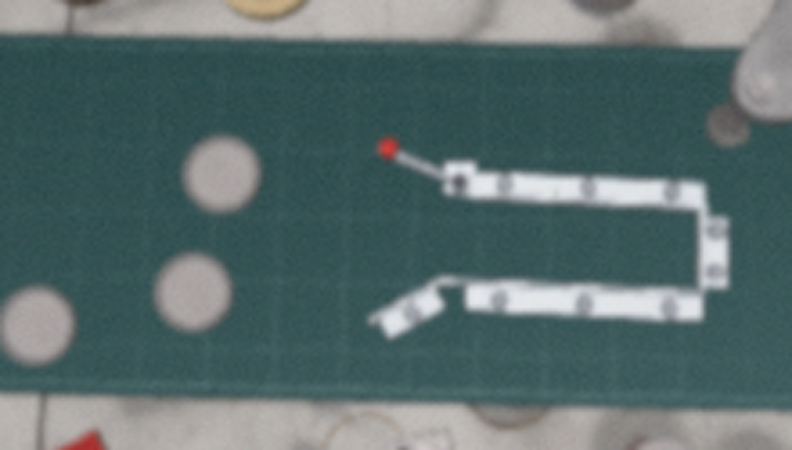

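The crop of the top view (3.6x, offset 200,150) shows the lane's inner corners at crop (698,207) and (700,290), the -x rail end at about (440,280), the wing tip at (370,320), the knob at (388,148) and the pivot at (458,182). The gate is open at about 2 rad.

```bash
cat > look.py <<'E'
from h import *
def lids(tag):
    out={}
    for n in("top","side"):
        im=ctrl.camera(n)[:,:,::-1].copy();cv2.imwrite(f"pics/{n}{tag}.png",im);out[n]=im
    return out
E
python3 - <<'E'
from h import *
im=cv2.imread("pics/top0.png");h=cv2.cvtColor(im,cv2.COLOR_BGR2HSV)
g=im.mean(2)
# lane inner edges: per column subpixel transitions
far=[];near=[]
def cross(col,rows):
    v=col[rows];t=125
    i=np.where((v[:-1]>t)&(v[1:]<=t))[0]
    if not len(i):return None
    i=i[0];return rows[i]+(v[i]-t)/(v[i]-v[i+1])*(rows[1]-rows[0])
for u in range(336,392):
    a=cross(g[:,u],np.arange(203,216));b=cross(g[:,u],np.arange(236,222,-1))
    if a:far.append((u,a))
    if b:near.append((u,b))
F=plane("top",far,.003);Nn=plane("top",near,.019)
for L in(F,Nn):
    k=np.polyfit(L[:,1],L[:,0],1);print("rail x at y=-.1,slope",np.polyval(k,-.1),k[0],len(L))
st=[(cross2,v) for v in range(212,228) for cross2 in [cross(g[v],np.arange(402,385,-1)) if False else cross(g[v],np.arange(397,386,-1))] if cross2]
S=plane("top",st,.003);print("stop",np.polyfit(S[:,0]-.52,S[:,1],1),len(st))
for nm,c,z in(("tip",(370,320),.019),("railend",(440,280),.019),("pivot",(458,182),.030)):print(nm,plane("top",[(200+(c[0]+.5)/3.6-.5,150+(c[1]+.5)/3.6-.5)],z))
s=cv2.imread("pics/side0.png");hs=cv2.cvtColor(s,cv2.COLOR_BGR2HSV)
print(hs[195,275],hs[183,296],hs[171,252],hs[186,270],hs[195,317])
m=((hs[...,1]<60)&(hs[...,2]>110));m2=np.zeros_like(m);m2[150:290,238:345]=m[150:290,238:345]
for c,q in blobs(m2,30):print("g",c,q)
r=((hs[...,0]<8)|(hs[...,0]>172))&(hs[...,1]>110)&(hs[...,2]>70);r[:180]=0;r[215:]=0;r[:,:300]=0;r[:,340:]=0
for c,q in blobs(r,2):print("r",c,q);print(tri((307.4,190.7),c))
for a in((261.1,198),(253,230.7),(209.3,240.1)):
    p=proj("side",plane("top",[a],.013));print(p)
cv2.imwrite("pics/side0c.png",cv2.resize(s[140:290,225:385],None,fx=4,fy=4,interpolation=cv2.INTER_CUBIC))
E
```

```text
rail x at y=-.1,slope 0.5589388666535754 0.02950482981734028 56
rail x at y=-.1,slope 0.498407479408183 0.027137380827622105 56
stop [-0.01333056 -0.19078424] 16
tip [[0.46796984 0.04944619 0.019     ]]
railend [[ 0.49820475 -0.00068659  0.019     ]]
pivot [[ 0.56910515 -0.01230936  0.03      ]]
[91 61 88] [ 10   5 154] [  8   7 155] [ 10   5 154] [  1 141 116]
g [248.6 151.8] [238 150  31   7 114]
g [330.3 168.2] [301 150  44  51 911]
g [250.9 170.1] [243 166  17   9 121]
g [261.3 251.6] [ 238  177   94  113 3867]
g [295.7 181.5] [288 177  17  10 135]
g [269.4 185.1] [261 180  18  11 143]
g [314.7 234.2] [ 278  206   67   54 1055]
g [341.1 279.7] [333 273  12  17  87]
r [316.2 194. ] [315 192   3   5  13]
(array([0.59360881, 0.03873994, 0.03635134]), np.float64(0.0029372189681547965))
[[294.92861692 181.45769227]]
[[268.91722594 184.93904529]]
[[250.28032814 170.02493734]]
```

View pics/side0c.png

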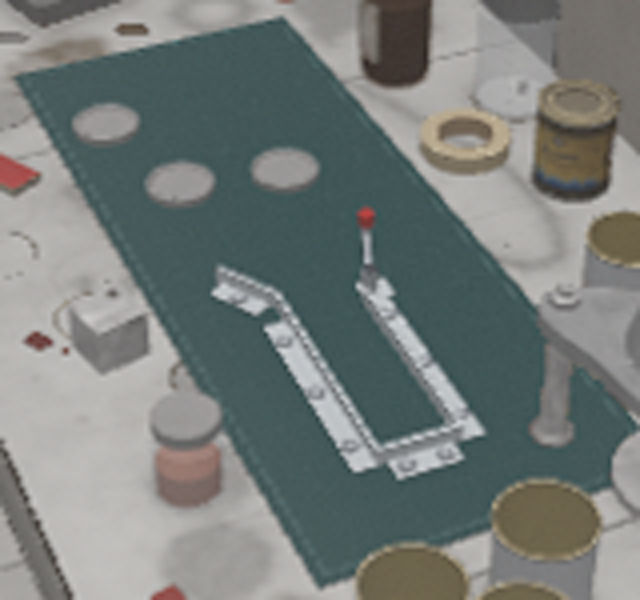

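The side crop (4x, offset 225,140) shows all three lids lying flat at crop (105,122), (180,182) and (285,168). The knob is at (366,217), with nothing between the lids and the mouth. Both views agree on lid tops at z≈13 mm and the knob at about 36 mm. The guide's stop is at world (0.526,-0.191), and its y axis is close to world +y (slope 0.028).

```bash
cat > g.py <<'E'
import numpy as np
from workcell import ctrl
O=np.array([.5261,-.191]);Y=np.array([.0283,.9996]);X=np.array([.9996,-.0283])
def G(p):d=np.array(p)[:2]-O;return np.array([d@X,d@Y])
if __name__=="__main__":
    o=ctrl.get_obs();print("t",round(o['time'],2),"guide xy mm",(G(o['tcp_pos'])*1e3).round(1),"z",(o['tcp_pos'][2]*1e3).round(1),"rpy",o['orientation'].round(3),"yaw err",round(o['orientation'][2]-1.5425,3),"F",o['force'].round(1),"w",round(o['gripper_width'],2),"tip",ctrl.tip_extent)
E
echo '[[[0,0,0.123,-0.046,-0.022,0,0.26],[0,0,0.246,-0.092,-0.043,0,0.26],[0,0,0.368,-0.138,-0.065,0,0.26],[0,0,0.491,-0.184,-0.086,0,0.26],[0,0,0.6135,-0.229,-0.108,0,0.26]]]' | python3 inch.py 20; python3 g.py
```

```text
time: 0.6
tcp_pos: [0.4, 0.3991, 0.2501]
orientation: [-3.141, 0.0, 2.151]
force: [0.9, -0.1, 0.1]
gripper_width: 0.265
grip_force: 0.0
t 0.6 guide xy mm [-142.7  586.3] z 250.1 rpy [-3.141  0.     2.151] yaw err 0.609 F [ 0.9 -0.1  0.1] w 0.26 tip 0.019
```

```bash
echo '[[[0,0,0.122,-0.05,0.009,0,0.26],[0,0,0.244,-0.1,0.018,0,0.26],[0,0,0.365,-0.15,0.027,0,0.26],[0,0,0.487,-0.2,0.036,0,0.26],[0,0,0.609,-0.25,0.045,0,0.26]]]' | python3 inch.py >/dev/null; echo '[[[0,0,0,0,0,0.04,0.26],[0,0,0,0,0,0.09,0.26],[0,0,0,0,0,0.14,0.26],[0,0,0,0,0,0.18,0.26],[0,0,0,0,0,0.18,0.26]]]' | python3 inch.py ; python3 g.py
```

```text
time: 1.6
tcp_pos: [0.568, 0.2189, 0.0647]
orientation: [-3.131, 0.004, 1.547]
force: [-0.3, 0.8, -0.3]
gripper_width: 0.26
grip_force: 0.0
t 1.6 guide xy mm [ 30.3 410.9] z 64.7 rpy [-3.131  0.004  1.547] yaw err 0.005 F [-0.3  0.8 -0.3] w 0.26 tip 0.019
```

```bash
echo '[[[0,0,0,0,0,0,0.26],[0,0,0,0,0,0,0.26]]]' | python3 inch.py >/dev/null; python3 g.py
python3 - <<'E'
from look import *
o=lids("1");im=o["side"];cv2.imwrite("pics/s1c.png",cv2.resize(im[100:220,230:380],None,fx=4,fy=4,interpolation=cv2.INTER_CUBIC))
E
```

```text
t 1.8 guide xy mm [ 35.6 412.9] z 72.7 rpy [ 3.138e+00 -1.000e-03  1.547e+00] yaw err 0.005 F [-0.  -0.8  0.8] w 0.26 tip 0.019
```

View pics/s1c.png

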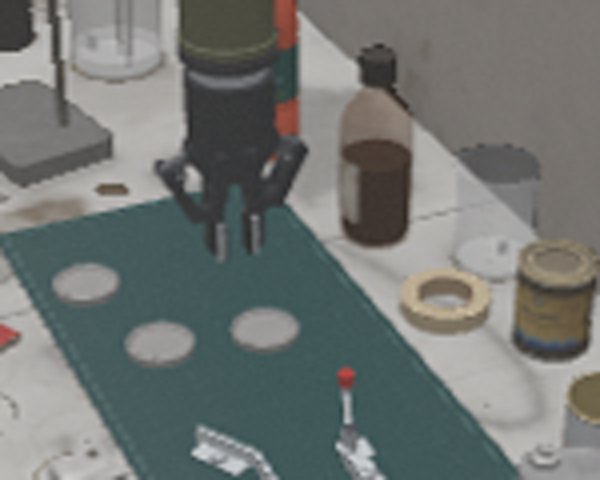

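The side crop (4x, offset 230,100) shows the gripper behind lid A, with the fingertips at crop (220,260) and (252,252) and still well above the mat. All the lids are untouched.

Run:
```python
from h import *
from g import *
for x in(.0356-.016,.0356+.016):
  for z in (.046,.054,.062):
    w=O+X*x+Y*.413; print(x,z,((proj("side",[[*w,z]])-[230,100])*4).round(0))
```

```text
0.0196 0.046 [[215. 265.]]
0.0196 0.054 [[215. 257.]]
0.0196 0.062 [[215. 249.]]
0.0516 0.046 [[250. 257.]]
0.0516 0.054 [[250. 250.]]
0.0516 0.062 [[249. 242.]]
```

```bash
echo '[[[0,0,0,0,0.002,0.015,0.26],[0,0,0,0,0.002,0.03,0.26],[0,0,0,0,0.002,0.038,0.26],[0,0,0,0,0.002,0.042,0.26],[0,0,0,0,0.002,0.042,0.26]]]' | python3 inch.py; python3 g.py
```

```text
time: 2.4
tcp_pos: [0.5737, 0.2201, 0.0278]
orientation: [-3.141, 0.0, 1.547]
force: [0.2, -0.1, -0.5]
gripper_width: 0.257
grip_force: 0.0
t 2.4 guide xy mm [ 36.  412.3] z 27.8 rpy [-3.141  0.     1.547] yaw err 0.005 F [ 0.2 -0.1 -0.5] w 0.26 tip 0.019
```

```bash
echo '[[[0,0,0,-0.008,0.002,0.002,0.26],[0,0,0,-0.016,0.002,0.002,0.26],[0,0,0,-0.026,0,0.002,0.26],[0,0,0,-0.038,-0.003,0.002,0.26],[0,0,0,-0.05,-0.006,0.002,0.26]]]' | python3 inch.py; echo '[[[0,0,0,-0.014,-0.0035,0,0.26],[0,0,0,-0.028,-0.007,0,0.26],[0,0,0,-0.042,-0.0105,0,0.26],[0,0,0,-0.056,-0.014,0,0.26],[0,0,0,-0.07,-0.0175,0,0.26]]]' | python3 inch.py|grep force; python3 g.py
python3 - <<'E'
from look import *; from g import G
o=lids("2");h=cv2.cvtColor(o["top"],cv2.COLOR_BGR2HSV);m=(h[...,1]<60)&(h[...,2]>100);m[:170]=0;m[255:]=0;m[:,:175]=0;m[:,330:]=0
for c,s in blobs(m,30):print(c,s,(G(plane("top",[c],.013)[0])*1e3).round(1))
im=o["top"];cv2.imwrite("pics/t2c.png",cv2.resize(im[150:275,180:420],None,fx=3.2,fy=3.2,interpolation=cv2.INTER_CUBIC))
E
```

```text
time: 2.9
tcp_pos: [0.5664, 0.1689, 0.0265]
orientation: [3.141, 0.0, 1.547]
force: [-0.2, -0.4, 0.4]
gripper_width: 0.258
grip_force: 0.2
force: [0.2, 0.6, 1.3]
grip_force: 0.4
t 3.4 guide xy mm [ 13. 291.] z 26.4 rpy [ 3.141 -0.     1.547] yaw err 0.005 F [0.2 0.6 1.3] w 0.26 tip 0.019
[321.6 197.6] [309 191  21  15 147] [ 47.1 194.5]
[298.8 210.4] [288 199  22  23 364] [  9.5 253.4]
[315.5 234.7] [302 226  28  19 264] [-52.8 205.3]
```

View pics/t2c.png

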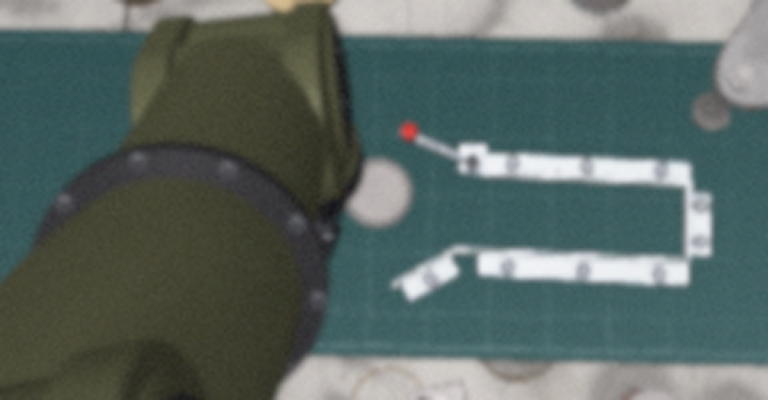

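The top crop (3.2x, offset 180,150) shows lid A at crop (378,192) in front of the fingers, heading for the mouth. Its guide coordinates are (9.5,253) mm, exactly 38 mm ahead of the tool as planned.

```bash
echo '[[[0,0,0,-0.012,-0.003,0,0.26],[0,0,0,-0.024,-0.006,0,0.26],[0,0,0,-0.036,-0.009,0,0.26],[0,0,0,-0.048,-0.011,0,0.26],[0,0,0,-0.06,-0.012,0,0.26]]]' | python3 inch.py; python3 g.py; echo '[[[0,0,0,-0.012,0,0,0.26],[0,0,0,-0.024,0,0,0.26],[0,0,0,-0.036,0,0,0.26],[0,0,0,-0.048,0,0,0.26],[0,0,0,-0.058,0,0,0.26]]]' | python3 inch.py|grep force; python3 g.py
python3 - <<'E'
from look import *; from g import G
o=lids("3");h=cv2.cvtColor(o["top"],cv2.COLOR_BGR2HSV);m=(h[...,1]<60)&(h[...,2]>100);m[:170]=0;m[255:]=0;m[:,:175]=0;m[:,400:]=0
for c,s in blobs(m,30):print(c,s,(G(plane("top",[c],.013)[0])*1e3).round(1))
E
```

```text
time: 4.0
tcp_pos: [0.5338, 0.0399, 0.0263]
orientation: [-3.141, 0.0, 1.547]
force: [0.3, 0.1, 0.1]
gripper_width: 0.26
grip_force: 0.1
t 4.0 guide xy mm [  1.2 231. ] z 26.3 rpy [-3.141  0.     1.547] yaw err 0.005 F [0.3 0.1 0.1] w 0.26 tip 0.019
force: [0.3, -0.1, 0.2]
grip_force: 0.1
t 4.5 guide xy mm [  1.8 172.9] z 26.3 rpy [3.142 0.    1.547] yaw err 0.004 F [ 0.3 -0.1  0.2] w 0.26 tip 0.019
[380.4 217.7] [355 198  45  42 905] [ 0.8 36. ]
[253.  230.8] [242 219  23  24 426] [-50.9 371.1]
[209.2 240.1] [198 229  23  24 428] [-81.4 485.2]
```

```bash
echo '[[[0,0,0,0.015,0,0,0.26],[0,0,0,0.025,0,-0.03,0.26],[0,0,0,0.06,-0.01,-0.06,0.26],[0,0,0,0.105,-0.025,-0.06,0.26],[0,0,0,0.15,-0.04,-0.06,0.26]]]' | python3 inch.py>/dev/null;  echo '[[[0,0,0,0.045,-0.007,0,0.26],[0,0,0,0.085,-0.013,0,0.26],[0,0,0,0.102,-0.013,0,0.26],[0,0,0,0.102,-0.013,0.02,0.26],[0,0,0,0.102,-0.013,0.03,0.26]]]' | python3 inch.py; echo '[[[0,0,0,0,0,0,0.26]]]' | python3 inch.py>/dev/null; python3 g.py
```

```text
time: 5.6
tcp_pos: [0.4851, 0.2368, 0.0553]
orientation: [-3.141, 0.001, 1.549]
force: [-0.3, 0.1, -0.4]
gripper_width: 0.261
grip_force: 0.0
t 5.7 guide xy mm [-53.3 424.8] z 54.9 rpy [-3.139e+00  2.000e-03  1.547e+00] yaw err 0.004 F [-0.1 -0.2  0.2] w 0.26 tip 0.019
```

```bash
echo '[[[0,0,0,0,0.002,0.012,0.26],[0,0,0,0,0.002,0.022,0.26],[0,0,0,0,0.002,0.0287,0.26],[0,0,0,-0.007,0.002,0.0287,0.26],[0,0,0,-0.014,0.002,0.0287,0.26]]]' | python3 inch.py|grep -A1 force; python3 g.py
echo '[[[0,0,0,-0.01,0.002,0,0.26],[0,0,0,-0.021,0.0055,0,0.26],[0,0,0,-0.033,0.009,0,0.26],[0,0,0,-0.045,0.0125,0,0.26],[0,0,0,-0.057,0.0165,0,0.26]]]' | python3 inch.py|grep -A1 force; 
echo '[[[0,0,0,-0.012,0.004,0,0.26],[0,0,0,-0.024,0.008,0,0.26],[0,0,0,-0.036,0.012,0,0.26],[0,0,0,-0.048,0.016,0,0.26],[0,0,0,-0.06,0.02,0,0.26]]]' | python3 inch.py|grep -A1 force; python3 g.py
python3 - <<'E'
from look import *; from g import G
o=lids("4");h=cv2.cvtColor(o["top"],cv2.COLOR_BGR2HSV);m=(h[...,1]<60)&(h[...,2]>100);m[:170]=0;m[255:]=0;m[:,:175]=0;m[:,400:]=0
for c,s in blobs(m,30):print(c,s,(G(plane("top",[c],.013)[0])*1e3).round(1))
E
```

```text
force: [0.2, -0.8, -0.4]
gripper_width: 0.257
grip_force: 0.0
t 6.2 guide xy mm [-50.5 411.2] z 27.4 rpy [-3.141  0.     1.547] yaw err 0.005 F [ 0.2 -0.8 -0.4] w 0.26 tip 0.019
force: [0.9, -0.2, 0.2]
gripper_width: 0.258
grip_force: 0.2
force: [0.1, 1.6, 0.8]
gripper_width: 0.257
grip_force: 0.4
t 7.2 guide xy mm [-13.  294.2] z 27.6 rpy [ 3.142 -0.     1.547] yaw err 0.005 F [0.1 1.6 0.8] w 0.26 tip 0.019
[353.5 218.6] [ 302  191   98   54 2338] [ -5.1 107.1]
[297.1 220.1] [287 208  21  24 366] [-16.6 256.2]
```

```bash
echo '[[[0,0,0,-0.012,0.005,0.001,0.26],[0,0,0,-0.024,0.009,0.001,0.26],[0,0,0,-0.036,0.012,0.001,0.26],[0,0,0,-0.048,0.014,0.001,0.26],[0,0,0,-0.06,0.015,0.001,0.26]]]' | python3 inch.py|grep -A1 force; python3 g.py;
echo '[[[0,0,0,-0.012,0,0,0.26],[0,0,0,-0.024,0,0,0.26],[0,0,0,-0.036,0,0,0.26],[0,0,0,-0.048,0,0,0.26],[0,0,0,-0.061,0,0,0.26]]]' | python3 inch.py|grep -A1 force; python3 g.py
python3 - <<'E'
from look import *; from g import G
o=lids("5");h=cv2.cvtColor(o["top"],cv2.COLOR_BGR2HSV);m=(h[...,1]<60)&(h[...,2]>100);m[:170]=0;m[255:]=0;m[:,:175]=0;m[:,405:]=0
for c,s in blobs(m,30):print(c,s,(G(plane("top",[c],.013)[0])*1e3).round(1))
im=o["top"];cv2.imwrite("pics/t5c.png",cv2.resize(im[150:275,180:420],None,fx=3.2,fy=3.2,interpolation=cv2.INTER_CUBIC))
E
```

```text
force: [0.3, 0.0, -0.5]
gripper_width: 0.265
grip_force: 0.1
t 7.8 guide xy mm [  2.2 233.9] z 26.6 rpy [3.142 0.    1.547] yaw err 0.004 F [ 0.3  0.  -0.5] w 0.27 tip 0.019
force: [0.4, 0.8, 0.1]
gripper_width: 0.259
grip_force: 0.2
t 8.3 guide xy mm [  2.2 173.3] z 26.6 rpy [-3.142 -0.     1.548] yaw err 0.005 F [0.4 0.8 0.1] w 0.26 tip 0.019
[400.6 185.4] [396 180   9  12  73] [ 90.9 -15.8]
[378.5 217. ] [ 355  198   48   42 1225] [ 2.4 41.1]
[209.3 240.1] [198 229  23  24 430] [-81.3 484.9]
```

View pics/t5c.png

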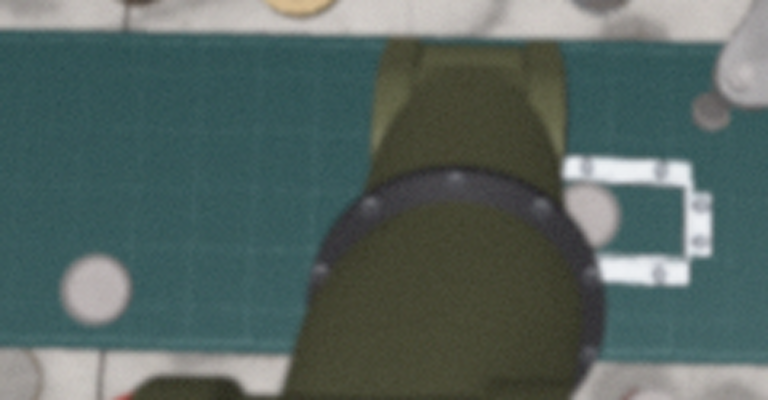

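The top crop shows lid A in the lane at crop (590,215), with lid B behind it under the wrist. Lid C is untouched at crop (96,289).

```bash
echo '[[[0,0,0,0.015,0,0,0.26],[0,0,0,0.025,0,-0.03,0.26],[0,0,0,0.06,-0.01,-0.06,0.26],[0,0,0,0.105,-0.025,-0.06,0.26],[0,0,0,0.15,-0.04,-0.06,0.26]]]' | python3 inch.py>/dev/null;  echo '[[[0,0,0,0.045,-0.01,0,0.26],[0,0,0,0.09,-0.02,0,0.26],[0,0,0,0.135,-0.03,0,0.26],[0,0,0,0.18,-0.04,0,0.26],[0,0,0,0.216,-0.043,0,0.26]]]' | python3 inch.py>/dev/null; echo '[[[0,0,0,0,0,0,0.26],[0,0,0,0,0,0.02,0.26],[0,0,0,0,0,0.03,0.26],[0,0,0,0,0,0.03,0.26]]]' | python3 inch.py >/dev/null; python3 g.py
```

```text
t 9.8 guide xy mm [-83.4 538.6] z 55.1 rpy [-3.139e+00  2.000e-03  1.547e+00] yaw err 0.004 F [-0.1  0.2 -0.1] w 0.26 tip 0.019
```

```bash
echo '[[[0,0,0,0,0.002,0.012,0.26],[0,0,0,0,0.002,0.022,0.26],[0,0,0,0,0.002,0.0287,0.26],[0,0,0,-0.007,0.002,0.0287,0.26],[0,0,0,-0.014,0.002,0.0287,0.26]]]' | python3 inch.py|grep -A1 force; python3 g.py
echo '[[[0,0,0,-0.01,0.002,0,0.26],[0,0,0,-0.021,0.0055,0,0.26],[0,0,0,-0.033,0.009,0,0.26],[0,0,0,-0.045,0.0125,0,0.26],[0,0,0,-0.057,0.0165,0,0.26]]]' | python3 inch.py|grep -A1 force; 
echo '[[[0,0,0,-0.012,0.004,0,0.26],[0,0,0,-0.024,0.008,0,0.26],[0,0,0,-0.036,0.012,0,0.26],[0,0,0,-0.048,0.016,0,0.26],[0,0,0,-0.06,0.02,0,0.26]]]' | python3 inch.py|grep -A1 force; python3 g.py
echo '[[[0,0,0,-0.012,0.004,0,0.26],[0,0,0,-0.024,0.008,0,0.26],[0,0,0,-0.036,0.012,0,0.26],[0,0,0,-0.048,0.016,0,0.26],[0,0,0,-0.06,0.02,0,0.26]]]' | python3 inch.py|grep -A1 force; python3 g.py
python3 - <<'E'
from look import *; from g import G
o=lids("6");h=cv2.cvtColor(o["top"],cv2.COLOR_BGR2HSV);m=(h[...,1]<60)&(h[...,2]>100);m[:170]=0;m[255:]=0;m[:,:175]=0;m[:,400:]=0
for c,s in blobs(m,30):print(c,s,(G(plane("top",[c],.013)[0])*1e3).round(1))
E
```

```text
force: [-0.6, -0.0, -0.2]
gripper_width: 0.259
grip_force: 0.0
t 10.3 guide xy mm [-80.5 525.1] z 27.7 rpy [-3.141e+00  1.000e-03  1.547e+00] yaw err 0.005 F [-0.6 -0.  -0.2] w 0.26 tip 0.019
force: [0.3, -0.2, 0.1]
gripper_width: 0.262
grip_force: 0.3
force: [0.2, -0.3, 0.7]
gripper_width: 0.259
grip_force: 0.4
t 11.3 guide xy mm [-43. 408.] z 27.9 rpy [-3.142 -0.     1.547] yaw err 0.005 F [ 0.2 -0.3  0.7] w 0.26 tip 0.019
force: [0.2, 1.2, 0.8]
gripper_width: 0.263
grip_force: 0.4
t 11.8 guide xy mm [-22.8 348. ] z 27.8 rpy [-3.141  0.     1.547] yaw err 0.005 F [0.2 1.2 0.8] w 0.26 tip 0.019
[355.1 218.4] [ 302  191   98   54 2736] [ -4.4 102.9]
[276.  222.4] [266 211  21  24 400] [-25.5 311.8]
```

```bash
echo '[[[0,0,0,-0.012,0.004,0.001,0.26],[0,0,0,-0.024,0.008,0.001,0.26],[0,0,0,-0.036,0.012,0.001,0.26],[0,0,0,-0.048,0.016,0.001,0.26],[0,0,0,-0.06,0.019,0.001,0.26]]]' | python3 inch.py|grep -A1 force
echo '[[[0,0,0,-0.012,0.003,0,0.26],[0,0,0,-0.024,0.005,0,0.26],[0,0,0,-0.036,0.006,0,0.26],[0,0,0,-0.048,0.006,0,0.26],[0,0,0,-0.06,0.006,0,0.26]]]' | python3 inch.py|grep -A1 force; python3 g.py
echo '[[[0,0,0,-0.012,0,0,0.26],[0,0,0,-0.023,0,0,0.26],[0,0,0,-0.033,0,0,0.26],[0,0,0,-0.04,0,0,0.26],[0,0,0,-0.044,0,0,0.26]]]' | python3 inch.py|grep -A1 force; python3 g.py
python3 - <<'E'
from look import *
from g import G
o=lids("7");im=o["top"];cv2.imwrite("pics/t7c.png",cv2.resize(im[150:275,180:420],None,fx=3.2,fy=3.2,interpolation=cv2.INTER_CUBIC))
E
```

```text
force: [0.1, 0.7, -0.4]
gripper_width: 0.26
grip_force: 0.1
force: [1.1, -0.3, 0.0]
gripper_width: 0.263
grip_force: 0.1
t 12.9 guide xy mm [  2.3 228.2] z 26.9 rpy [-3.141  0.     1.547] yaw err 0.005 F [ 1.1 -0.3  0. ] w 0.26 tip 0.019
force: [0.1, 0.6, 0.3]
gripper_width: 0.254
grip_force: 0.3
t 13.4 guide xy mm [  2.7 184.3] z 26.9 rpy [-3.142  0.     1.547] yaw err 0.004 F [0.1 0.6 0.3] w 0.25 tip 0.019
```

```bash
for i in 1; do echo '[[[0,0,0,-0.002,0,0,0.26],[0,0,0,-0.003,0,0,0.26],[0,0,0,-0.003,0,0,0.26]]]' | python3 inch.py|grep -E "^force|grip_f"; python3 g.py; done
echo '[[[0,0,0,-0.0015,0,0,0.26],[0,0,0,-0.0015,0,0,0.26]]]' | python3 inch.py|grep -E "^force|grip_f"; python3 g.py
```

```text
force: [0.2, 0.0, -0.1]
grip_force: 0.2
t 13.8 guide xy mm [  2.7 182.5] z 26.9 rpy [-3.142 -0.     1.548] yaw err 0.005 F [ 0.2  0.  -0.1] w 0.26 tip 0.019
force: [-0.2, 0.8, 0.3]
grip_force: 0.3
t 14.0 guide xy mm [  2.7 180.7] z 26.9 rpy [3.142 0.    1.547] yaw err 0.005 F [-0.2  0.8  0.3] w 0.26 tip 0.019
```

```bash
echo '[[[0,0,0,-0.0015,0,0,0.26],[0,0,0,-0.0015,0,0,0.26]]]' | python3 inch.py|grep -E "^force|grip_f"; python3 g.py
echo '[[[0,0,0,-0.0015,0,0,0.26],[0,0,0,-0.0015,0,0,0.26]]]' | python3 inch.py|grep -E "^force|grip_f"; python3 g.py
```

```text
force: [0.0, -0.5, 0.9]
grip_force: 0.2
t 14.2 guide xy mm [  2.7 179. ] z 26.9 rpy [-3.142  0.     1.547] yaw err 0.005 F [ 0.  -0.5  0.9] w 0.26 tip 0.019
force: [-0.6, -0.5, -0.6]
grip_force: 0.2
t 14.4 guide xy mm [  2.7 177.4] z 26.9 rpy [-3.142  0.     1.547] yaw err 0.005 F [-0.6 -0.5 -0.6] w 0.26 tip 0.019
```

Run:
```python
from look import *
from g import *
o=lids("8");im=o["top"];b=cv2.resize(im[190:250,340:420],None,fx=5,fy=5,interpolation=cv2.INTER_CUBIC)
c=cv2.resize(o["side"][195:275,265:355],None,fx=5,fy=5,interpolation=cv2.INTER_CUBIC)
d=np.zeros((400,860,3),np.uint8);d[:300,:400]=b;d[:400,405:855]=c;cv2.imwrite("pics/8.png",cv2.resize(d,None,fx=.93,fy=.93))
h=cv2.cvtColor(im,cv2.COLOR_BGR2GRAY)
for x in (0,):
  for y in np.arange(-.004,.1,.004):
    w=O+X*x+Y*y;u=proj("top",[[*w,.013]])[0];print(int(y*1000),int(cv2.getRectSubPix(h,(1,1),tuple(u.astype(np.float32).tolist()))[0,0]),end=" | ")
```

```text
-4 227 | 0 179 | 4 141 | 8 164 | 12 180 | 16 181 | 20 182 | 24 182 | 28 181 | 32 181 | 36 180 | 39 180 | 44 181 | 48 180 | 52 175 | 55 154 | 60 149 | 64 166 | 68 180 | 72 182 | 76 181 | 80 179 | 83 169 | 88 139 | 92 91 | 96 60 |
```

View pics/8.png

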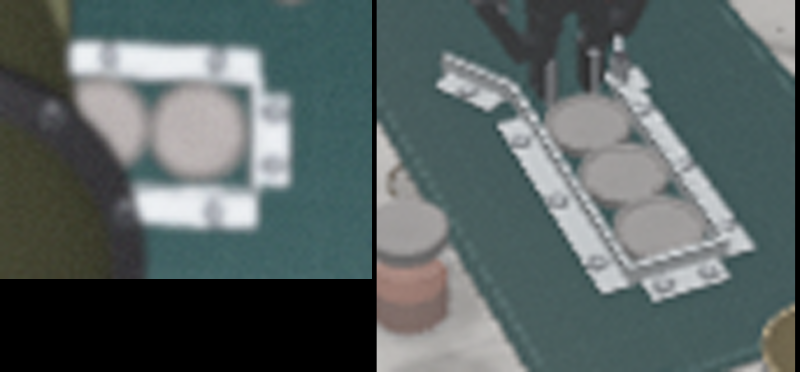

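The two crops show the three lids in single file. The joint between A and B is at about y = 58.5 mm, and a thin dark slit of 1–3 mm still shows between A and the stop. I'll nudge a little further while watching the force.

```bash
echo '[[[0,0,0,-0.001,0,0,0.26],[0,0,0,-0.001,0,0,0.26]]]' | python3 inch.py|grep -E "^force|grip_f"; python3 g.py
echo '[[[0,0,0,-0.001,0,0,0.26],[0,0,0,-0.001,0,0,0.26]]]' | python3 inch.py|grep -E "^force|grip_f"; python3 g.py
python3 - <<'E'
from look import *
from g import *
h=cv2.cvtColor(lids("9")["top"],cv2.COLOR_BGR2GRAY)
for y in np.arange(-.004,.1,.002):
    w=O+Y*y;u=proj("top",[[*w,.013]])[0];print(round(y*1000),int(cv2.getRectSubPix(h,(1,1),tuple(u.astype(np.float32).tolist()))[0,0]),end=" | ")
E
```

```text
force: [-0.7, 0.6, 0.2]
grip_force: 0.2
t 14.7 guide xy mm [  2.7 176.6] z 26.9 rpy [-3.142  0.     1.547] yaw err 0.005 F [-0.7  0.6  0.2] w 0.26 tip 0.019
force: [-0.1, 0.2, -0.1]
grip_force: 0.2
t 14.9 guide xy mm [  2.8 175.5] z 26.9 rpy [3.142 0.    1.547] yaw err 0.005 F [-0.1  0.2 -0.1] w 0.26 tip 0.019
-4 227 | -2 212 | 0 183 | 2 157 | 4 153 | 6 160 | 8 173 | 10 178 | 12 180 | 14 182 | 16 183 | 18 182 | 20 183 | 22 184 | 24 184 | 26 182 | 28 181 | 30 180 | 32 179 | 34 181 | 36 180 | 38 180 | 40 181 | 42 179 | 44 181 | 46 180 | 48 179 | 50 177 | 52 168 | 54 158 | 56 150 | 58 147 | 60 153 | 62 162 | 64 172 | 66 178 | 68 180 | 70 181 | 72 180 | 74 179 | 76 177 | 78 176 | 80 171 | 82 160 | 84 140 | 86 114 | 88 86 | 90 65 | 92 56 | 94 53 | 96 53 | 98 52 |
```

```bash
echo '[[[0,0,0,-0.001,0,0,0.26],[0,0,0,-0.001,0,0,0.26]]]' | python3 inch.py|grep -E "^force|grip_f"
echo '[[[0,0,0,-0.001,0,0,0.26],[0,0,0,-0.001,0,0,0.26]]]' | python3 inch.py|grep -E "^force|grip_f"; python3 g.py
python3 - <<'E'
from look import *
from g import *
h=cv2.cvtColor(lids("10")["top"],cv2.COLOR_BGR2GRAY)
for y in [0,.002,.004,.006,.008,.05,.052,.054,.056,.058,.06,.062]:
    w=O+Y*y;u=proj("top",[[*w,.013]])[0];print(round(y*1000),int(cv2.getRectSubPix(h,(1,1),tuple(u.astype(np.float32).tolist()))[0,0]),end=" | ")
E
```

```text
force: [-0.1, 1.4, 0.5]
grip_force: 0.6
force: [0.1, 3.8, 0.5]
grip_force: 1.4
t 15.4 guide xy mm [  2.7 174.3] z 26.9 rpy [-3.142e+00 -1.000e-03  1.548e+00] yaw err 0.005 F [0.1 3.8 0.5] w 0.26 tip 0.019
0 186 | 2 161 | 4 158 | 6 165 | 8 176 | 50 175 | 52 164 | 54 155 | 56 149 | 58 149 | 60 160 | 62 170 |
```

```bash
echo '[[[0,0,0,0.012,-0.002,0,0.26],[0,0,0,0.025,-0.002,0,0.26],[0,0,0,0.03,-0.002,-0.04,0.26],[0,0,0,0.03,-0.002,-0.085,0.26],[0,0,0,0.03,-0.002,-0.085,0]]]' | python3 inch.py>/dev/null;
echo '[[[0,0,0,0.013,0.035,0,0],[0,0,0,0.027,0.07,0,0],[0,0,0,0.027,0.096,0,0],[0,0,0,0.027,0.096,0,0],[0,0,0,0.027,0.096,0,0]]]' | python3 inch.py|grep force; python3 g.py
python3 - <<'E'
from look import *
from g import *
o=lids("11");h=cv2.cvtColor(o["top"],cv2.COLOR_BGR2HSV)
for n in("top","side"):
    h=cv2.cvtColor(o[n],cv2.COLOR_BGR2HSV);m=((h[...,0]<8)|(h[...,0]>172))&(h[...,1]>110)&(h[...,2]>70)
    k=np.zeros_like(m);u,v=proj(n,[[.594,.039,.035]])[0].astype(int);k[v-15:v+15,u-15:u+15]=m[v-15:v+15,u-15:u+15]
    for c,s in blobs(k,3):print(n,c,s,(G(plane(n,[c],.035)[0])*1e3).round(1))
h=cv2.cvtColor(o["top"],cv2.COLOR_BGR2GRAY)
for y in np.arange(0,.2,.004):
    w=O+Y*y;u=proj("top",[[*w,.013]])[0];print(round(y*1000),int(cv2.getRectSubPix(h,(1,1),tuple(u.astype(np.float32).tolist()))[0,0]),end=" | ")
E
```

```text
force: [-0.2, -0.2, -0.5]
grip_force: 0.0
t 16.5 guide xy mm [ 95.8 231.7] z 111.0 rpy [-3.14   0.     1.548] yaw err 0.005 F [-0.2 -0.2 -0.5] w 0.0 tip 0.019
side [316.2 194. ] [315 192   3   5  13] [ 63.3 233.1]
0 187 | 4 156 | 8 175 | 12 182 | 16 184 | 20 184 | 24 185 | 28 183 | 32 179 | 36 182 | 40 183 | 44 184 | 48 182 | 52 166 | 56 150 | 60 156 | 64 175 | 68 183 | 72 182 | 76 180 | 80 182 | 84 184 | 88 184 | 92 186 | 96 185 | 100 186 | 104 180 | 108 164 | 112 150 | 116 163 | 120 179 | 124 182 | 128 182 | 132 182 | 136 183 | 140 183 | 144 178 | 148 146 | 152 85 | 156 54 | 160 52 | 164 49 | 168 49 | 172 51 | 176 53 | 180 57 | 184 60 | 188 60 | 192 65 | 196 63 |
```

```bash
echo '[[[0,0,0,0,0,0.025,0],[0,0,0,0,0,0.05,0],[0,0,0,0,0,0.062,0],[0,0,0,0,0,0.066,0],[0,0,0,0,0,0.066,0]]]' | python3 inch.py|grep force; python3 g.py
echo '[[[0,0,0,0,-0.006,0,0],[0,0,0,0,-0.012,0,0],[0,0,0,0.001,-0.02,0,0],[0,0,0,0.001,-0.028,0,0],[0,0,0,0.002,-0.036,0,0]]]' | python3 inch.py|grep force; python3 g.py
echo '[[[0,0,0,-0.001,-0.008,0,0],[0,0,0,-0.003,-0.016,0,0],[0,0,0,-0.007,-0.025,0,0],[0,0,0,-0.011,-0.033,0,0],[0,0,0,-0.015,-0.04,0,0]]]' | python3 inch.py|grep force; python3 g.py
python3 - <<'E'
from look import *
from g import *
o=lids("12")
h=cv2.cvtColor(o["side"],cv2.COLOR_BGR2HSV);m=((h[...,0]<8)|(h[...,0]>172))&(h[...,1]>110)&(h[...,2]>70)
k=np.zeros_like(m);k[180:230,285:330]=m[180:230,285:330]
for c,s in blobs(k,3):print(c,s,(G(plane("side",[c],.035)[0])*1e3).round(1))
E
```

```text
force: [-1.5, -0.3, 0.0]
grip_force: 0.0
t 17.1 guide xy mm [ 96.2 231.1] z 45.9 rpy [-3.141  0.     1.547] yaw err 0.005 F [-1.5 -0.3  0. ] w 0.0 tip 0.019
force: [1.6, -0.3, 0.8]
grip_force: 0.2
t 17.6 guide xy mm [ 59.8 233. ] z 46.3 rpy [ 3.141 -0.     1.547] yaw err 0.005 F [ 1.6 -0.3  0.8] w 0.0 tip 0.019
force: [0.7, -0.7, -0.1]
grip_force: 0.5
t 18.1 guide xy mm [ 19.9 217. ] z 45.9 rpy [3.141 0.    1.547] yaw err 0.004 F [ 0.7 -0.7 -0.1] w -0.0 tip 0.019
[299.9 201.1] [298 199   5   5  16] [  0.8 218.1]
```

```bash
echo '[[[0,0,0,0.005,0.015,0,0],[0,0,0,0.04,0.016,0,0],[0,0,0,0.04,-0.01,0,0],[0,0,0,0.04,-0.022,0,0],[0,0,0,0.036,-0.022,0,0]]]' | python3 inch.py|grep force; python3 g.py
echo '[[[0,0,0,-0.007,0,0,0],[0,0,0,-0.014,0,0,0],[0,0,0,-0.022,-0.002,0,0],[0,0,0,-0.03,-0.006,0,0],[0,0,0,-0.038,-0.009,0,0]]]' | python3 inch.py|grep force; python3 g.py
echo '[[[0,0,0,-0.005,-0.002,0,0],[0,0,0,-0.01,-0.003,0,0],[0,0,0,-0.013,-0.004,0,0],[0,0,0,-0.015,-0.004,0,0]]]' | python3 inch.py|grep force; python3 g.py
python3 - <<'E'
from look import *
from g import *
o=lids("13")
h=cv2.cvtColor(o["side"],cv2.COLOR_BGR2HSV);m=((h[...,0]<8)|(h[...,0]>172))&(h[...,1]>110)&(h[...,2]>70)
k=np.zeros_like(m);k[180:240,275:330]=m[180:240,275:330]
for c,s in blobs(k,3):print(c,s,(G(plane("side",[c],.035)[0])*1e3).round(1))
E
```

```text
force: [0.7, -0.2, 0.3]
grip_force: 0.0
t 18.7 guide xy mm [ -3.3 254.4] z 45.8 rpy [-3.14  -0.     1.549] yaw err 0.007 F [ 0.7 -0.2  0.3] w -0.0 tip 0.019
force: [-0.1, 0.1, -0.1]
grip_force: 0.3
t 19.2 guide xy mm [-10.8 214.6] z 45.8 rpy [-3.141  0.     1.547] yaw err 0.004 F [-0.1  0.1 -0.1] w -0.0 tip 0.019
force: [-0.2, 0.0, 0.8]
grip_force: 0.2
t 19.6 guide xy mm [-14.4 200.4] z 45.9 rpy [ 3.142 -0.     1.547] yaw err 0.005 F [-0.2  0.   0.8] w 0.0 tip 0.019
[299.8 207.8] [298 206   4   5  15] [-12.4 186.2]
```

```bash
echo '[[[0,0,0,-0.003,0,0,0],[0,0,0,-0.006,-0.001,0,0],[0,0,0,-0.006,-0.001,0,0]]]' | python3 inch.py|grep ^force; python3 g.py
echo '[[[0,0,0,-0.001,0,0,0],[0,0,0,-0.001,0,0,0]]]' | python3 inch.py|grep ^force; 
echo '[[[0,0,0,-0.001,0,0,0],[0,0,0,-0.001,0,0,0]]]' | python3 inch.py|grep ^force; python3 g.py
```

```text
force: [1.2, 2.1, -1.1]
t 20.0 guide xy mm [-14.9 195.4] z 46.0 rpy [ 3.141e+00 -1.000e-03  1.548e+00] yaw err 0.006 F [ 1.2  2.1 -1.1] w 0.0 tip 0.019
force: [1.8, 6.7, -0.6]
force: [1.4, 8.6, -0.2]
t 20.4 guide xy mm [-15. 195.] z 46.0 rpy [ 3.141e+00 -3.000e-03  1.550e+00] yaw err 0.007 F [ 1.4  8.6 -0.2] w 0.0 tip 0.019
```

```bash
echo '[[[0,0,0,0.01,0,0,0],[0,0,0,0.03,0,0,0],[0,0,0,0.05,0,-0.04,0],[0,0,0,0.08,-0.03,-0.09,0],[0,0,0,0.12,-0.06,-0.13,0]]]' | python3 inch.py>/dev/null
echo '[[[0,0,0,0.045,-0.02,-0.02,0],[0,0,0,0.09,-0.04,-0.02,0],[0,0,0,0.135,-0.06,-0.02,0],[0,0,0,0.18,-0.08,-0.02,0],[0,0,0,0.18,-0.08,-0.02,0]]]' | python3 inch.py|grep ^force;python3 g.py
python3 - <<'E'
from look import *
from g import *
o=lids("14")
cs={}
for n in("top","side"):
    h=cv2.cvtColor(o[n],cv2.COLOR_BGR2HSV);m=((h[...,0]<8)|(h[...,0]>172))&(h[...,1]>110)&(h[...,2]>70)
    k=np.zeros_like(m);u,v=proj(n,[[*(O+X*-.015+Y*.18),.035]])[0].astype(int);k[v-10:v+10,u-10:u+10]=m[v-10:v+10,u-10:u+10]
    for c,s in blobs(k,2):cs[n]=c;print(n,c,s,(G(plane(n,[c],.035)[0])*1e3).round(1))
p,e=tri(cs["top"],cs["side"]);print((G(p)*1e3).round(1),p[2],e)
b=cv2.resize(o["top"][185:250,290:415],None,fx=6,fy=6,interpolation=cv2.INTER_CUBIC)[:,:750]
cv2.imwrite("pics/14.png",b)
E
```

```text
force: [0.4, -0.1, 0.3]
t 21.4 guide xy mm [-147.   481.6] z 176.9 rpy [-3.141e+00 -3.000e-03  1.558e+00] yaw err 0.015 F [ 0.4 -0.1  0.3] w -0.0 tip 0.019
top [326.1 220.4] [324 219   5   4  19] [-16. 179.]
side [300.2 208.8] [299 207   4   5  15] [-13.2 181. ]
[-15.2 178.7] 0.03707495596667704 0.002129951653656941
```

View pics/14.png

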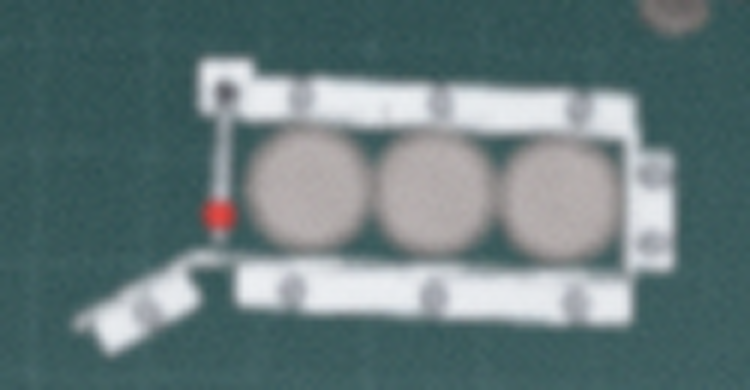

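The last crop shows the three lids in single file against the stop, at crop (310,190), (435,190) and (560,195). The gate lies square across the lane with its knob at (219,215). The knob triangulates to guide (-15.2,178.7) mm, and fully shut is (-15,178.5).

```bash
python3 -c "
from workcell import ctrl
print(ctrl.finish_job())"
```

```text
the job is handed in; nothing more can be done
None
```

The three lids are in single file against the end stop, the gate is fully shut behind them, the arm is clear of everything, and I handed the job in at about 21.5 s.

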